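Take out the humidity cassette of a display case

TASK

A small old book has been left lying on the catches of the humidity cassette in the display-case base: pick it up and lay it flat on the grey pad, set down rather than dropped, and let go of it. Then pinch the cassette's two side catches together, draw the cassette straight up out of its bay, and finish while still holding it by the pinched catches, upright and still, its underside about 10 cm above the top of the wooden base. Leave the jar, the bottle, the tin and the big book where they stand.

Things in the scene. Friction and masses are not known exactly. Their poses are not given: they have to be found in the camera images.
- book: Small brown leather-bound closed book, rigid, 95 x 60 x 25 mm (x, y, z), 100 to 210 g. Origin: centre of its underside. It starts lying flat on top of the two catch tabs of the cassette, its underside 26 mm above the wooden base's top, turned up to 0.4 rad to the cassette. Gripped across its 60 mm (y) width.
- pad: Grey felt-covered pad, fixed to the table, 180 x 160 x 6 mm (x, y, z); the book is to lie on it. Origin: centre of its underside, on the table.
- plinth: Brown wooden display-case base, fixed, 45 mm high, 200 mm wide (y), from x = -200 to +85 mm. Origin: on the table under the bay's centre. From x = -190 to -75 a clear cover stands on it, its top 90 mm above the table; around the bay the top is bare. Bay: 94 (x) by 64 mm (y), its floor 5 mm above the table; steel keeper strips 5 mm thick along its +y and -y rims, under which the catches hook.
- cassette: Grey plastic cassette, 90 x 60 x 40 mm (x, y, z), 0.2 to 0.33 kg, with a white spring catch in the middle of its +y and of its -y side. Origin: centre of its underside; it starts on the bay's floor, axes as the base's, top flush with the base's top, 2 mm play all round. Locked until both catches are in by 5 mm or more, then it lifts straight up, carried by the pinched tabs.
- catch_left (a joint): Travel of the +y catch towards the cassette's middle: 0 at rest (locked), 0.008 m fully in (stop). Its spring resists with 3 N at rest, 7 N fully in; a pinch of 15 to 30 N presses both catches to their stops and carries the cassette.
- catch_right (a joint): The same for the -y catch, also towards the cassette's middle: 0 at rest (locked), 0.008 m fully in (stop).
- tab_left (a point): Centre of the outer face of the +y catch's upright finger tab, 30 mm wide (x), 6 mm thick, rising 26 mm above the cassette's top. This point is 28.5 mm from the cassette's middle at rest (tabs 57 mm apart outside; 41 mm when both are in), 54 mm above its underside; the tab goes on 12 mm above it and 14 mm below it to the base's top.
- tab_right (a point): The same on the -y finger tab.
- jar: Bystander: upright screw jar with a paper label and a white cap, 60 mm across, 100 mm tall. Origin: centre of its underside.
- flask: Bystander: upright small white plastic bottle, 44 mm across, 120 mm tall. Origin: centre of its underside.
- tin: Bystander: low round brass tin, 60 mm across, 35 mm tall. Origin: centre of its underside.
- tome: Bystander: large dark closed book lying flat, 120 x 170 x 42 mm (x, y, z). Origin: centre of its underside.
There are look-alikes about, which are no part of the job. There is more than one size of the book; the job needs the larger.

How it is judged:
On the way, in this order (a step that is already met when the one before it is completed fails the run):
1. the book lies flat on the pad, released (x of book in the frame of pad between -0.06 and 0.06 m and y of book in the frame of pad between -0.05 and 0.05 m and height (world z) of book below 0.012 m and angle between book's own z axis and vertical below 0.12 rad and contact force between the fingers and book below 0.05 N), for 0.2 s.
2. both catches are pinched in while the cassette still sits in its bay (value of joint each of catch_left, catch_right above 0.004 m and height (world z) of cassette below 0.015 m), for 0.1 s.
At the end, for the whole second after the job is handed in: Cassette held by the fingers (over 3 N), both catches in by over 4 mm, underside over 60 mm above the base's top (105 mm above the table), within 0.2 rad of upright, still, clear of base and book; book released, flat on the pad, its centre within 60 mm (x) and 50 mm (y) of the pad's (all of step 1 and value of joint each of catch_left, catch_right above 0.004 m and height (world z) of cassette above 0.105 m and angle between cassette's own z axis and vertical below 0.2 rad and linear speed of cassette below 0.03 m/s and angular speed of cassette below 0.2 rad/s and contact force between the fingers and cassette above 3 N and contact force between cassette and plinth below 0.05 N and contact force between cassette and book below 0.05 N); the arm keeps its last pose, push and grip.
It fails at once if the book was dropped: let go more than 14 mm above the pad (height (world z) of book between 0.02 and 0.06 m and contact force between anything else and book below 0.01 N).
It fails at once if the jar was moved by more than 30 mm (distance of jar from where it was at the start of the episode above 0.03 m).
It fails at once if the flask was moved by more than 30 mm (distance of flask from where it was at the start of the episode above 0.03 m).
It fails at once if the tin was moved by more than 30 mm (distance of tin from where it was at the start of the episode above 0.03 m).
It fails at once if the tome was moved by more than 30 mm (distance of tome from where it was at the start of the episode above 0.03 m).
It also fails if it takes over 54 s, if anything falls off the work surface, if the arm or the gripper's body presses on something with over 40 N, if the wrist force passes 120 N, or if a joint passes its speed limit or range.

ROBOT

A 7-joint arm with a two-finger parallel gripper is mounted at the origin on the work surface. World frame = base frame: x ahead of the robot, y to its left, z up, the work surface at z = 0. Lengths are in m, angles in rad, forces in N, time in s.
With the tool pointing down it reaches from about 0.425 to 0.925 m from the base axis. Payload 6.8 kg.
Tool frame: the origin (TCP) lies on the front face of the gripper's body, between the roots of the fingers; the fingertips stand 73 mm ahead of it and the grasp point (between the pads) lies r.pinch_z ahead of it (r.pinch_z is the distance from the TCP to the grasp point, in m); z points along the fingers, y is the direction in which the jaws open and shut (so a half turn about z gives the same grasp; the last joint's range is limited). The gripper opens to 85 mm and grips with 20 to 120 N. Pads are 22 mm wide; open, the fingers measure 114 mm over their backs; the gripper's body (76 mm by 85 mm) begins 54 mm behind the grasp point. The pads swing forward as they close: fully open they stand 13 mm farther back than shut.
Start: joints at [1.067, 0.477, 0.022, 1.555, -0.011, 1.109, -0.083], TCP at [0.26, -0.623, 0.304] pointing down, gripper open.
Joint ranges: [-2.96, 2.96], [-0.34, 2.1], [-1.41, 1.46], [0.24, 2.44], [-1.37, 4.51], [0.17, 1.92], [-2.96, 2.96]. Speed limits (rad/s): [2.39, 2.39, 3.14, 3.14, 3.14, 3.14, 3.14].

INTERFACE

Orientations are given as a rotation vector (axis times angle).
In Python, from bench import readout, grab_frame, r, search_frame, masks_of, tip_of gives the robot as it stands.
- The arm moves only by the tool step_arm, never from a script. Its argument "commands" is a list of rows, each a list of 7 numbers: the shift along the tool's x, y, z as a fraction of full scale, then the turn, a rotation vector about the tool's x, y, z as a fraction of full scale, then the gripper's target within -1 to 1 (shut at 1, half-way at 0, fully open at -1). In form: [[tx, ty, tz, ax, ay, az, hand], ...]. A call has exactly 10 rows; each row is the pose to reach, as a shift and turn from the pose measured when the call began, along the tool's axes at that moment, turning the shorter way round; what a row does not reach only later rows make up. Full scale, the value 1, is 500 mm for a shift and 360 degrees for a turn. A row lasts 1/8 s, in which the tool goes at most 62.5 mm and 10.7 degrees, less where a joint would pass 70% of its speed; a pose out of reach is approached as far as the arm can. A call with a number of a shift or a turn outside -1 to 1 is refused whole. A call with a gripper value outside its range is refused whole. The fingers move at their own pace and stop on an object; "newtons" is the grip in N (left out, the last holds). Time passes only in rows, so rows that repeat a pose let the fingers close, or fill a call up. It gives the time, the measured TCP pose, the force and the opening at its end, in the units of the state.
- readout.get_obs(): the state, without advancing time (a new reading comes with each control period).
- grab_frame(name): name is "side" or "top"; returns a dict with "img" (384x512x3 uint8, red, green, blue), "K" (3x3 intrinsics, pixels), "world_to_cam" (4x4, takes a point from world to camera coordinates). Camera axes: x right, y down, z forward; pixel columns grow to the right and rows downward; lengths in m; the calibration is good to about 2 mm. A picture is of the moment at which its call begins. There is no depth.
- r.hand_in(): hands the job in, once; it reports no verdict.
Trained networks look in a picture, given as the dict that the camera call returned (one of the last four; its "shot" number tells which), for a name from the list of things; names that differ only in an ending like _2 or _b are one class to them, and where a whole thing is asked for, a point or a joint stands for the part that bears it (a point fixed in the world has none). Each returns a list of dicts, best first, with "p" (0 to 1); they miss things now and then, are a little off and sometimes report something else, mostly with a low value. They report only what shows in the picture. A call takes as long as a camera call. They do not tell look-alikes from the thing itself.
- search_frame(thing, picture): "extent" ([centre column, centre row, width, height] in pixels, round what is visible of it).
- masks_of(thing, picture): "pixels" (384x512 bool, what is visible of it) and "extent" ([centre column, centre row, width, height] in pixels, round what is visible of it).
- tip_of(thing, picture): "point" ([column, row] in pixels: a listed point, or the origin of a listed thing).
The state is a dict: "clock": time; "joints": joint angles; "qvel": joint speeds; "tau": joint torques, N m; "tcp_pos": TCP position; "orientation": TCP orientation; "contact_force": force on the tool from outside, world axes, zero at the start; "moment": the same for the moment, N m; "grip_width": finger opening in m.
Only numpy, scipy, OpenCV 4.12 (cv2) and the standard library are available. Lean on these libraries where they do the work, as an engineer would, in place of code of your own. Each camera call takes 0.05 s, during which the arm holds its last target. There are 200 camera calls.

## Working session

There is one attempt and no reset: what is moved stays moved. The work goes in short steps, Python scripts to look and compute and a tool call to move; the robot and the scene stay as the last step left them, time stands still between calls to the robot, and variables do not carry over. Pictures are saved under pics/ and viewed, about 8 in all and at most 12, crops included, and the job is handed in when it is done.

Besides the shell and the picture viewer there is one more tool, called after "Call:" by a JSON object that holds its "op" and its "data", one argument or row to a line. step_arm: Moves the arm, as the interface text tells. Its arguments: {"type":"object","properties":{"commands":{"type":"array"},"newtons":{"type":"number"}},"required":["commands"]}

```bash
mkdir -p pics; ls; cat > h.py <<'E'
import numpy as np, cv2
from scipy.spatial.transform import Rotation as R
from bench import readout, grab_frame, r, search_frame, masks_of, tip_of
def save(img,name): cv2.imwrite('pics/'+name,img[:,:,::-1])
def back(f,px,z):
    T=np.linalg.inv(f['world_to_cam']); d=T[:3,:3]@np.linalg.inv(f['K'])@[px[0],px[1],1]; o=T[:3,3]
    return o+d*(z-o[2])/d[2]
def proj(f,p):
    c=f['world_to_cam']@np.append(p,1); q=f['K']@c[:3]; return q[:2]/q[2]
E
python3 - <<'E'
from h import *
a=grab_frame('top');b=grab_frame('side')
save(a['img'],'t0.png');save(b['img'],'s0.png')
o=readout.get_obs();print(o,r.pinch_z)
for n,f in(('top',a),('side',b)):
  T=np.linalg.inv(f['world_to_cam']);print(n,T[:3,3].round(3),T[:3,2].round(3))
  for t in 'book pad plinth cassette tab_left tab_right jar flask tin tome'.split():
    print(t,[(np.round(d['extent']).astype(int).tolist(),round(d['p'],2)) for d in search_frame(t,f)[:4]],[(np.round(d['point'],1).tolist(),round(d['p'],2)) for d in tip_of(t,f)[:3]])
E
```

```text
pics
{'clock': 0.1, 'joints': array([ 1.06688944,  0.47771311,  0.02239386,  1.55632717, -0.01152621,
        1.10932668, -0.08308655]), 'qvel': array([-0.00152757, -0.0003612 , -0.00209539, -0.00263523, -0.00095356,
        0.00018141, -0.00018376]), 'tau': array([ 4.60896015e-03, -5.97766757e+01,  1.61389444e+00, -2.81957531e+01,
        1.28729522e-02,  4.96356006e-03, -2.56807277e-05]), 'tcp_pos': array([ 0.26006596, -0.62244462,  0.30303747]), 'orientation': array([-3.07872414e+00, -6.17333641e-01,  6.90472987e-04]), 'contact_force': array([-0.31671164,  0.5526086 ,  0.47948342]), 'moment': array([0.00239799, 0.04062171, 0.03496437]), 'grip_width': 0.08542940073261275} 0.0539
top [ 0.37  -0.038  1.2  ] [ 0.219  0.024 -0.975]
book [([196, 208, 30, 34], 0.84), ([136, 208, 26, 23], 0.71)] [([133.7, 208.8], 0.79), ([193.1, 207.6], 0.71)]
pad [([301, 230, 62, 64], 0.76), ([198, 234, 76, 98], 0.25)] [([300.1, 228.5], 0.55)]
plinth [([199, 232, 74, 98], 0.78)] [([201.8, 213.4], 0.78)]
cassette [([383, 190, 68, 54], 0.61)] [([298.3, 160.3], 0.56), ([198.0, 213.0], 0.51)]
tab_left [] []

[... 239 characters left out ...]
189.3], 0.87)]
side [0.377 1.077 0.734] [ 0.18  -0.847 -0.501]
book [([260, 300, 35, 33], 0.91), ([278, 221, 44, 22], 0.82)] [([274.2, 221.5], 0.93), ([258.9, 302.8], 0.66)]
pad [([295, 188, 66, 28], 0.55)] []
plinth [([300, 244, 119, 79], 0.97)] [([273.7, 246.2], 0.78)]
cassette [([275, 237, 32, 12], 0.84)] [([275.8, 246.1], 0.65)]
tab_left [([276, 236, 12, 10], 0.68)] [([276.1, 236.8], 0.59)]
tab_right [] []
jar [([230, 171, 20, 33], 0.69)] [([230.0, 183.9], 0.56)]
flask [([212, 192, 16, 44], 0.61)] [([214.8, 207.2], 0.86), ([267.1, 151.2], 0.34)]
tin [([205, 228, 18, 25], 0.86), ([275, 239, 12, 11], 0.22)] [([276.1, 246.7], 0.53)]
tome [([267, 148, 42, 30], 0.86)] [([267.7, 153.6], 0.82)]
```

```bash
python3 - <<'E'
from h import *
a=cv2.imread('pics/t0.png');b=cv2.imread('pics/s0.png')
A=cv2.resize(a[120:300,110:430],(800,450),interpolation=cv2.INTER_CUBIC)
B=cv2.resize(b[130:330,160:427],(800,600),interpolation=cv2.INTER_CUBIC)
cv2.imwrite('pics/t0c.png',A);cv2.imwrite('pics/s0c.png',B)
E
```

```text
(no output)
```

View pics/t0c.png

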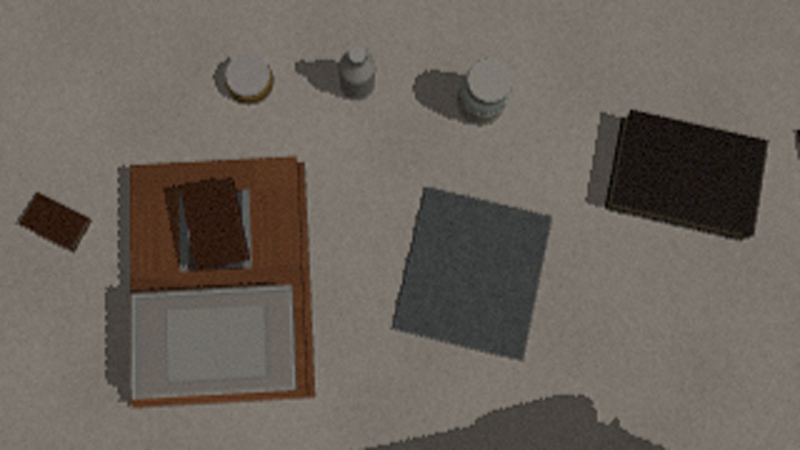

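View pics/s0c.png

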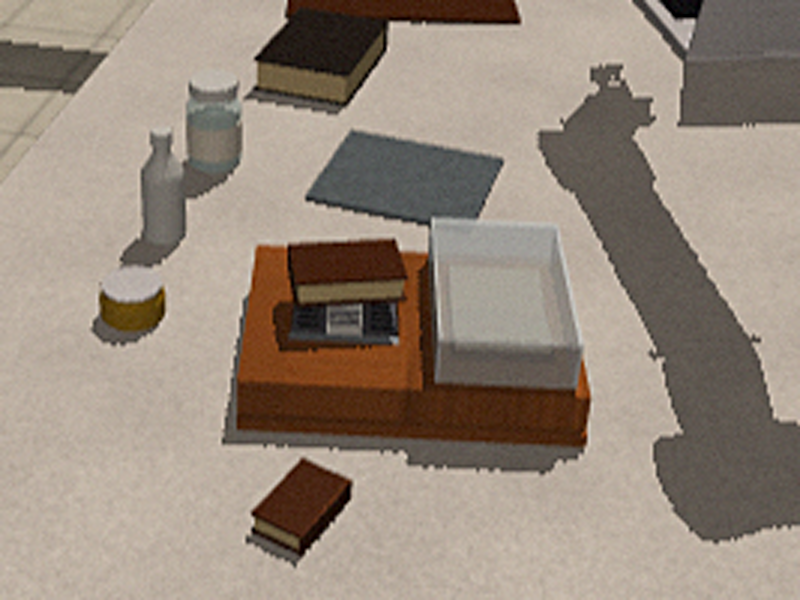

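Top view: the book to move lies on the base at (196,208) and in the side view at (278,221). The look-alike is the small book on the table at top (136,208), side (260,300); the tome is at top (385,191). The pad is at (300,230) and the clear cover is on the robot's side of the base. Next I fit boxes to the masks in both views.

```bash
cat >> h.py <<'E'
from scipy.optimize import minimize
def box(x0,x1,y0,y1,z0,z1): return np.array([[x,y,z] for x in(x0,x1) for y in(y0,y1) for z in(z0,z1)])
def place(P,x,y,yaw,z=0): return P@R.from_euler('z',yaw).as_matrix().T+[x,y,z]
S=4
def sil(f,boxes):
    m=np.zeros((384*S,512*S),np.uint8)
    for P in boxes:
        q=np.array([proj(f,p) for p in P]); cv2.fillConvexPoly(m,cv2.convexHull(np.round((q+.5)*S*16).astype(np.int32)),1,shift=4)
    return m
def fit(frames,masks,boxes,x0,z=0):
    M=[cv2.resize(m.astype(np.uint8),None,fx=S,fy=S,interpolation=cv2.INTER_NEAREST) for m in masks]
    def cost(v):
        c=0
        for f,m in zip(frames,M):
            s=sil(f,[place(P,*v,z) for P in boxes]); c+=1-(s&m).sum()/(s|m).sum()
        return c
    best=None
    for dy in(-.2,0,.2):
        s0=np.array(x0)+[0,0,dy]; sim=np.vstack([s0,s0+[.02,0,0],s0+[0,.02,0],s0+[0,0,.2]])
        res=minimize(cost,s0,method='Nelder-Mead',options=dict(initial_simplex=sim,xatol=1e-4,fatol=1e-4))
        if best is None or res.fun<best.fun: best=res
    return best.x,best.fun
BOOK=[box(-.0475,.0475,-.03,.03,0,.025)]
PAD=[box(-.09,.09,-.08,.08,0,.006)]
PL=[box(-.2,.085,-.1,.1,0,.045)]
E
python3 - <<'E'
from h import *
a=grab_frame('top');b=grab_frame('side'); F=[a,b]
def pick(t,f,c):
    L=masks_of(t,f); L.sort(key=lambda d:np.hypot(d['extent'][0]-c[0],d['extent'][1]-c[1])); 
    print(t,np.round(L[0]['extent']),L[0]['p'],L[0]['pixels'].sum()); return L[0]['pixels']
mb=[pick('book',a,(196,208)),pick('book',b,(278,221))]
mp=[pick('pad',a,(301,230)),pick('pad',b,(295,188))]
ml=[pick('plinth',a,(199,232)),pick('plinth',b,(300,244))]
g=lambda px,z:back(a,px,z)[:2]
bk=fit(F,mb,BOOK,[*g((193,208),.09),0],.071)
print('book',bk); 
for i in(0,1):print(fit(F[i:i+1],mb[i:i+1],BOOK,bk[0],.071))
pd=fit(F,mp,PAD,[*g((300,230),0),-.2]);print('pad',pd)
for i in(0,1):print(fit(F[i:i+1],mp[i:i+1],PAD,pd[0]))
m=[ml[0]|mb[0],ml[1]|mb[1]]
bb=[place(P,*bk[0],.071) for P in BOOK]
print('book nominal',back(a,(196,208),.09))
# plinth: base union cover
full=PL+[box(-.19,-.075,-.09,.09,.045,.09)]
for nm,B in(('base',PL),('base+cover',full)):
  for i in([0,1],[0],[1]):print(nm,i,fit([F[k] for k in i],[m[k] for k in i],B,[*g((198,213),.045),0]))
for f,px in((a,(198,213)),(b,(275.8,246.1))):print('cass origin',back(f,px,.005))
print('tabL',back(b,(276.1,236.8),.059))
vis=[]
for f,mm in zip(F,(mb,mp,ml)):pass
for f,k in zip(F,(0,1)):
  im=f['img'].copy()
  for M in(mb,mp,ml):
    c,_=cv2.findContours(M[k].astype(np.uint8),cv2.RETR_EXTERNAL,cv2.CHAIN_APPROX_NONE)
    cv2.drawContours(im,c,-1,(255,255,0),1)
  vis.append(cv2.resize(im[140:290,150:350],(800,600),interpolation=cv2.INTER_NEAREST))
save(cv2.resize(np.hstack(vis),(800,300)),'mk.png')
E
```

```text
book [196. 210.  29.  34.] 0.74 728
book [274. 221.  42.  23.] 0.9 778
pad [300. 229.  62.  67.] 0.86 2983
pad [294. 190.  66.  33.] 0.63 1451
plinth [199. 234.  75. 102.] 0.79 6381
plinth [298. 242. 116.  80.] 0.9 6499
book (array([0.53614374, 0.14351992, 0.3299865 ]), np.float64(0.12660034711432744))
(array([0.5362989 , 0.14395085, 0.34602701]), np.float64(0.053744997141223605))
(array([0.53541625, 0.14268373, 0.34314895]), np.float64(0.06629876020562442))
pad (array([ 0.5261771 , -0.16444807, -0.1237207 ]), np.float64(0.1330710266380115))
(array([ 0.52708188, -0.16246984, -0.1272742 ]), np.float64(0.054832253334126))
(array([ 0.52570407, -0.1662409 , -0.12046646]), np.float64(0.06875689817275066))
book nominal [0.53948046 0.14225371 0.09      ]
base [0, 1] (array([0.53375307, 0.15101728, 0.17052607]), np.float64(0.2398119089304337))
base [0] (array([0.53511678, 0.14890057, 0.16625213]), np.float64(0.06562442716107575))
base [1] (array([0.53180511, 0.15454561, 0.15947277]), np.float64(0.16227277905254767))
base+cover [0, 1] (array([0.5339057 , 0.15187593, 0.17361174]), np.float64(0.17012568141487416))
base+cover [0] (array([0.53499319, 0.14962197, 0.16644215]), np.float64(0.0653701456840341))
base+cover [1] (array([0.53267218, 0.15509582, 0.1708996 ]), np.float64(0.0944203222010307))
cass origin [0.53783024 0.14768651 0.005     ]
cass origin [0.52877658 0.15045451 0.005     ]
tabL [0.52405816 0.18159953 0.059     ]
```

View pics/mk.png

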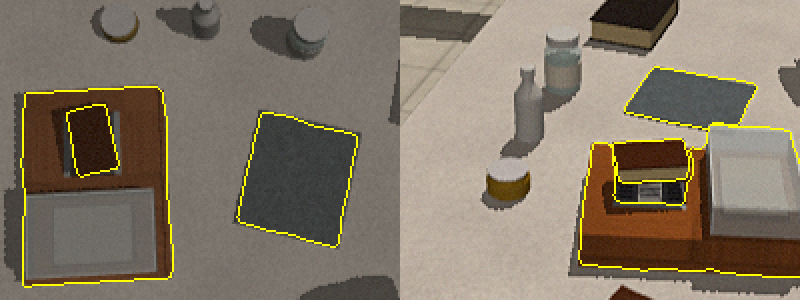

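The masks fit the picture well. Estimates so far:

| Thing | x | y | yaw |
|---|---|---|---|
| book | 0.536 | 0.1435 | 0.34 |
| base | 0.534 | 0.151 | 0.168 |
| pad | 0.526 | -0.164 | - |

Next is a planner that gives the rows for a goal TCP pose.

```bash
cat >> h.py <<'E'
def plan(x,y,z,yaw):
    o=readout.get_obs(); Rt=R.from_rotvec(o['orientation']); A=Rt.as_matrix()
    best=None
    for k in(0,np.pi):
        # tool z down, tool y along yaw+90deg
        c=np.cos(yaw+k);s=np.sin(yaw+k)
        G=np.array([[-c,-s,0],[-s,c,0],[0,0,-1]]).T.copy()
        G=np.column_stack([[-c,-s,0],[-s,c,0],[0,0,-1]])
        d=(Rt.inv()*R.from_matrix(G)).as_rotvec()
        if best is None or np.linalg.norm(d)<np.linalg.norm(best): best=d
    t=A.T@(np.array([x,y,z])-o['tcp_pos'])
    print('shift',(t/.5).round(4),'turn',(best/(2*np.pi)).round(4),'det',np.linalg.det(G).round(2),'tcp',o['tcp_pos'].round(4),'F',o['contact_force'].round(1),'w',round(o['grip_width'],4),'q',o['joints'].round(2),'t',o['clock'])
E
python3 - <<'E'
from h import *
print(R.from_rotvec(readout.get_obs()['orientation']).as_matrix().round(3))
plan(.526,.1,.32,.34)
plan(.536,.1435,.22,.34)
E
```

```text
[[ 0.923  0.385  0.   ]
 [ 0.385 -0.923  0.   ]
 [ 0.     0.    -1.   ]]
shift [ 1.0477 -1.129  -0.0322] turn [ 0.     -0.      0.0089] det 1.0 tcp [ 0.2602 -0.6228  0.3039] F [-0.8 -0.7  0. ] w 0.0858 q [ 1.07  0.48  0.02  1.56 -0.01  1.11 -0.08] t 2.5
shift [ 1.0997 -1.2016  0.1678] turn [ 0.     -0.      0.0089] det 1.0 tcp [ 0.2602 -0.6228  0.3039] F [-0.8 -0.7  0. ] w 0.0858 q [ 1.07  0.48  0.02  1.56 -0.01  1.11 -0.08] t 2.5
```

Call:
{"op": "step_arm", "data": {
  "commands": [
    [0.08,-0.085,0,0,0,0.0089,-1],
    [0.16,-0.17,0,0,0,0.0089,-1],
    [0.24,-0.26,0,0,0,0.0089,-1],
    [0.32,-0.345,0,0,0,0.0089,-1],
    [0.4,-0.43,0,0,0,0.0089,-1],
    [0.48,-0.52,0,0,0,0.0089,-1],
    [0.56,-0.605,0,0,0,0.0089,-1],
    [0.64,-0.69,0,0,0,0.0089,-1],
    [0.72,-0.78,0,0,0,0.0089,-1],
    [0.8,-0.865,0,0,0,0.0089,-1]
  ],
  "newtons": 30
}}

```text
clock: 3.75
tcp_pos: [0.463, -0.0677, 0.3044]
orientation: [3.096, 0.531, 0.002]
contact_force: [1.1, 0.6, 0.0]
grip_width: 0.0856
```

```bash
python3 - <<'E'
from h import *
plan(.536,.1435,.20,.34)
E
```

```text
shift [ 0.2782 -0.3498  0.2087] turn [ 0.0001 -0.0002 -0.    ] det 1.0 tcp [ 0.463  -0.0677  0.3044] F [1.1 0.6 0. ] w 0.0856 q [ 0.31  0.15 -0.33  2.01  0.06  0.98 -1.28] t 3.75
```

Call:
{"op": "step_arm", "data": {
  "commands": [
    [0.07,-0.09,0,0,0,0,-1],
    [0.14,-0.18,0,0,0,0,-1],
    [0.21,-0.26,0.05,0,0,0,-1],
    [0.278,-0.35,0.1,0,0,0,-1],
    [0.278,-0.35,0.15,0,0,0,-1],
    [0.278,-0.35,0.209,0,0,0,-1],
    [0.278,-0.35,0.209,0,0,0,-1],
    [0.278,-0.35,0.209,0,0,0,-1],
    [0.278,-0.35,0.209,0,0,0,-1],
    [0.278,-0.35,0.209,0,0,0,-1]
  ]
}}

```text
clock: 5.0
tcp_pos: [0.5363, 0.1436, 0.2009]
orientation: [3.096, 0.53, 0.004]
contact_force: [0.1, -0.3, -0.2]
grip_width: 0.0854
```

```bash
python3 - <<'E'
from h import *
a=grab_frame('top');b=grab_frame('side')
plan(.536,.1435,.142,.34)
A=cv2.resize(a['img'][150:290,140:280],(400,400),interpolation=cv2.INTER_CUBIC)
B=cv2.resize(b['img'][150:290,200:340],(400,400),interpolation=cv2.INTER_CUBIC)
save(np.hstack([A,B]),'p1.png')
E
```

```text
shift [-5.00e-04 -1.00e-04  1.17e-01] turn [ 0.0001 -0.0003 -0.0001] det 1.0 tcp [0.5361 0.1435 0.2005] F [-0.7 -0.4  0.1] w 0.0855 q [-0.05  0.44 -0.41  1.92  0.23  0.83 -1.81] t 5.1
```

View pics/p1.png

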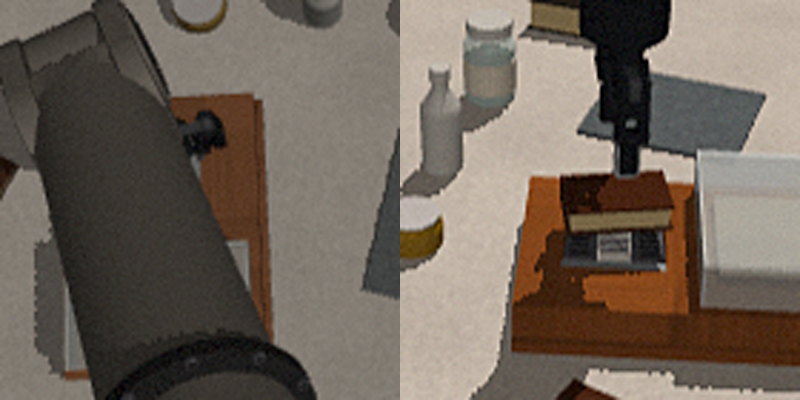

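The side view shows the open fingers above the book, centred along its length (finger at about crop (625,165) on the book at (615,200)). I'll descend and grip.

Call:
{"op": "step_arm", "data": {
  "commands": [
    [0,0,0.04,0,0,0,-1],
    [0,0,0.08,0,0,0,-1],
    [0,0,0.1,0,0,0,-1],
    [0,0,0.117,0,0,0,-1],
    [0,0,0.117,0,0,0,-1],
    [0,0,0.117,0,0,0,1],
    [0,0,0.117,0,0,0,1],
    [0,0,0.117,0,0,0,1],
    [0,0,0.117,0,0,0,1],
    [0,0,0.117,0,0,0,1]
  ],
  "newtons": 30
}}

```text
clock: 6.35
tcp_pos: [0.5368, 0.1438, 0.1427]
orientation: [3.096, 0.531, 0.006]
contact_force: [-1.3, -1.2, 5.6]
grip_width: 0.0596
```

Call:
{"op": "step_arm", "data": {
  "commands": [
    [0,0,0,0,0,0,1],
    [0,0,-0.005,0,0,0,1],
    [0,0,-0.01,0,0,0,1],
    [0,0,-0.02,0,0,0,1],
    [0,0,-0.04,0,0,0,1],
    [0,0,-0.06,0,0,0,1],
    [0,0,-0.1,0,0,0,1],
    [0,0,-0.14,0,0,0,1],
    [0,0,-0.14,0,0,0,1],
    [0,0,-0.14,0,0,0,1]
  ]
}}

```text
clock: 7.6
tcp_pos: [0.5362, 0.1436, 0.2124]
orientation: [3.096, 0.531, 0.005]
contact_force: [1.3, -0.4, -1.8]
grip_width: 0.0594
```

```bash
python3 - <<'E'
from h import *
a=grab_frame('top');b=grab_frame('side')
plan(.526,-.163,.21,.34)
A=cv2.resize(a['img'][150:290,140:280],(400,400),interpolation=cv2.INTER_CUBIC)
B=cv2.resize(b['img'][130:270,200:340],(400,400),interpolation=cv2.INTER_CUBIC)
save(np.hstack([A,B]),'p2.png')
E
```

```text
shift [-0.223   0.5714  0.0039] turn [ 0.0001 -0.0003 -0.0001] det 1.0 tcp [0.536  0.1435 0.2119] F [ 0.2  0.9 -1.3] w 0.0594 q [-0.04  0.42 -0.42  1.91  0.22  0.85 -1.81] t 7.7
```

View pics/p2.png

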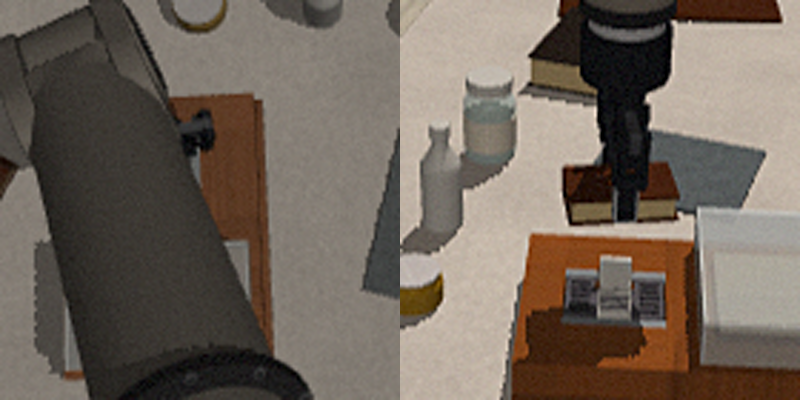

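The book is held level in the fingers (crop (620,195)), both tabs are bare, and the wrist shows about 1.5 N of load. I'll carry it to the pad.

Call:
{"op": "step_arm", "data": {
  "commands": [
    [-0.03,0.08,0,0,0,0,1],
    [-0.06,0.16,0,0,0,0,1],
    [-0.09,0.24,0,0,0,0,1],
    [-0.12,0.32,0,0,0,0,1],
    [-0.15,0.4,0,0,0,0,1],
    [-0.18,0.48,0,0,0,0,1],
    [-0.21,0.54,0,0,0,0,1],
    [-0.223,0.571,0.05,0,0,0,1],
    [-0.223,0.571,0.12,0,0,0,1],
    [-0.223,0.571,0.2,0,0,0,1]
  ]
}}

```text
clock: 8.95
tcp_pos: [0.5261, -0.1633, 0.1107]
orientation: [3.096, 0.529, 0.004]
contact_force: [0.7, -1.4, -2.7]
grip_width: 0.0596
```

```bash
python3 - <<'E'
from h import *
plan(.526,-.163,.079,.34)
E
```

```text
shift [-0.0001 -0.0007  0.0633] turn [ 0.0002 -0.0003 -0.0002] det 1.0 tcp [ 0.5261 -0.1633  0.1107] F [ 0.7 -1.4 -2.7] w 0.0596 q [ 0.42  0.55 -0.29  1.98  0.26  0.64 -1.27] t 8.95
```

Call:
{"op": "step_arm", "data": {
  "commands": [
    [0,0,0.02,0,0,0,1],
    [0,0,0.04,0,0,0,1],
    [0,0,0.05,0,0,0,1],
    [0,0,0.056,0,0,0,1],
    [0,0,0.06,0,0,0,1],
    [0,0,0.062,0,0,0,1],
    [0,0,0.063,0,0,0,1],
    [0,0,0.063,0,0,0,1],
    [0,0,0.063,0,0,0,1],
    [0,0,0.063,0,0,0,1]
  ]
}}

```text
clock: 10.2
tcp_pos: [0.5262, -0.1633, 0.0792]
orientation: [3.096, 0.529, 0.004]
contact_force: [0.7, -0.5, -0.6]
grip_width: 0.0595
```

```bash
python3 - <<'E'
from h import *
b=grab_frame('side')
plan(.526,-.163,.079,.34)
save(cv2.resize(b['img'][120:240,220:380],(800,600),interpolation=cv2.INTER_CUBIC),'p3.png')
E
```

```text
shift [-0.0002 -0.0007  0.0004] turn [ 0.0002 -0.0004 -0.0002] det 1.0 tcp [ 0.5262 -0.1633  0.0792] F [-0.4  0.5 -1.3] w 0.0593 q [ 0.4   0.6  -0.27  1.99  0.28  0.58 -1.29] t 10.25
```

View pics/p3.png

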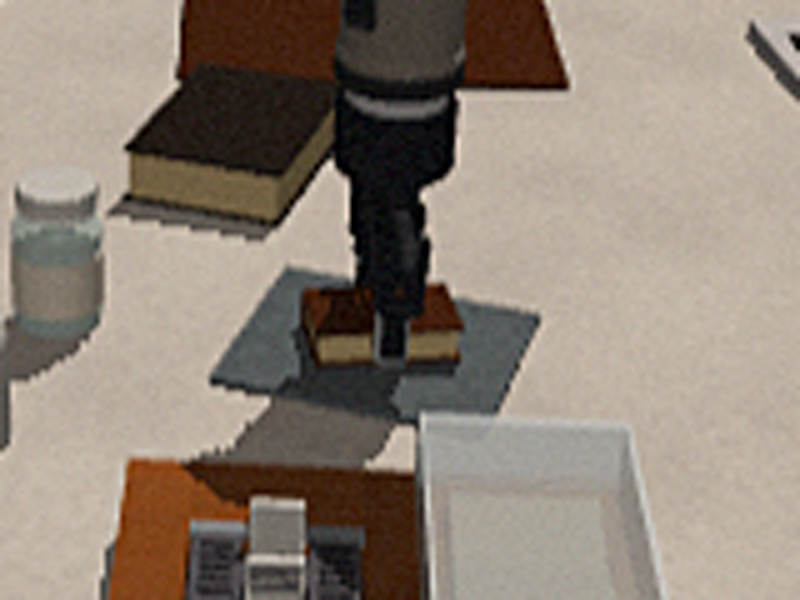

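The book is over the middle of the pad (crop (380,335)), almost touching. I'll lower in small steps and watch for contact force.

Call:
{"op": "step_arm", "data": {
  "commands": [
    [0,0,0.001,0,0,0,1],
    [0,0,0.002,0,0,0,1],
    [0,0,0.003,0,0,0,1],
    [0,0,0.004,0,0,0,1],
    [0,0,0.004,0,0,0,1],
    [0,0,0.004,0,0,0,1],
    [0,0,0.004,0,0,0,1],
    [0,0,0.004,0,0,0,1],
    [0,0,0.004,0,0,0,1],
    [0,0,0.004,0,0,0,1]
  ]
}}

```text
clock: 11.5
tcp_pos: [0.5262, -0.1633, 0.0778]
orientation: [3.096, 0.529, 0.004]
contact_force: [-2.0, 0.5, 5.8]
grip_width: 0.0594
```

Contact at +5.8 N, so the book is on the pad. I'll release and rise.

Call:
{"op": "step_arm", "data": {
  "commands": [
    [0,0,0,0,0,0,-1],
    [0,0,0,0,0,0,-1],
    [0,0,0,0,0,0,-1],
    [0,0,0,0,0,0,-1],
    [0,0,0,0,0,0,-1],
    [0,0,-0.02,0,0,0,-1],
    [0,0,-0.06,0,0,0,-1],
    [0,0,-0.12,0,0,0,-1],
    [0,0,-0.2,0,0,0,-1],
    [0,0,-0.28,0,0,0,-1]
  ]
}}

```text
clock: 12.75
tcp_pos: [0.5257, -0.1631, 0.2196]
orientation: [3.096, 0.529, 0.004]
contact_force: [0.2, 0.1, 0.7]
grip_width: 0.0852
```

```bash
python3 - <<'E'
from h import *
a=grab_frame('top');b=grab_frame('side')
for f in(a,b):
  print([(np.round(d['extent']).tolist(),round(d['p'],2)) for d in search_frame('book',f)])
L=masks_of('book',b);L.sort(key=lambda d:np.hypot(d['extent'][0]-297,d['extent'][1]-187))
print('book',fit([b],[L[0]['pixels']],BOOK,[.526,-.163,.34],.006))
for t in('tab_left','tab_right','cassette'):
  for nm,f in(('top',a),('side',b)):
    for d in tip_of(t,f)[:2]:
      z=.005 if t=='cassette' else .059
      print(t,nm,np.round(d['point'],1),round(d['p'],2),back(f,d['point'],z).round(4))
plan(.534,.1515,.2,.168)
A=cv2.resize(a['img'][150:290,140:280],(400,400),interpolation=cv2.INTER_CUBIC)
B=cv2.resize(b['img'][130:270,200:340],(400,400),interpolation=cv2.INTER_CUBIC)
save(np.hstack([A,B]),'p4.png')
E
```

```text
[([133.0, 209.0, 25.0, 23.0], 0.77), ([297.0, 229.0, 18.0, 29.0], 0.5)]
[([261.0, 299.0, 33.0, 32.0], 0.9), ([296.0, 188.0, 33.0, 16.0], 0.75), ([213.0, 192.0, 14.0, 39.0], 0.56)]
book (array([ 0.5253829 , -0.16617461,  0.29451358]), np.float64(0.04927929037821854))
tab_left top [184.3 210.7] 0.44 [0.5323 0.1801 0.059 ]
tab_left side [274.1 236.5] 0.59 [0.5292 0.1816 0.059 ]
tab_right top [208.2 150. ] 0.56 [0.7249 0.1367 0.059 ]
tab_right top [203.4 208.9] 0.43 [0.5441 0.1253 0.059 ]
tab_right side [268.1 153.2] 0.63 [ 0.643  -0.2859  0.059 ]
tab_right side [274.6 223. ] 0.45 [0.5395 0.1228 0.059 ]
cassette top [197.5 210.8] 0.93 [0.5444 0.1502 0.005 ]
cassette side [296.  191.1] 0.62 [ 0.5202 -0.1462  0.005 ]
cassette side [275. 248.] 0.58 [0.5293 0.1589 0.005 ]
shift [ 0.2251 -0.5878  0.0339] turn [ 0.     -0.0001  0.0272] det 1.0 tcp [ 0.5255 -0.1631  0.217 ] F [0.3 0.2 1. ] w 0.0855 q [ 0.46  0.4  -0.34  1.92  0.17  0.85 -1.2 ] t 13.3
```

View pics/p4.png

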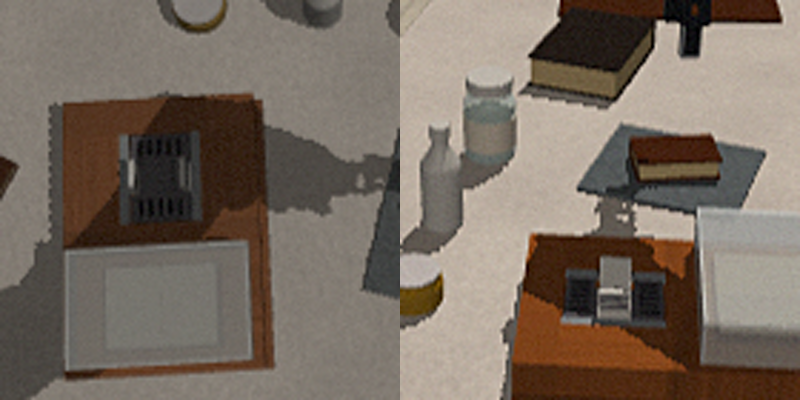

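The book lies released on the pad (crop (675,160)), fitted at (0.525,-0.166), and the two tabs are bare. I'll check the tab midpoint and the fingertip length from the earlier pictures.

```bash
python3 - <<'E'
from h import *
a=grab_frame('top');b=grab_frame('side')
print('tabtop mid',back(a,(195.3,206),.069))
for x,y,w in((.536,.152,.17),(.534,.151,.17)):
  for sgn in(1,-1):
    P=place(box(-.015,.015,.0225*sgn,.0285*sgn,.045,.071),x,y,w)
    q=np.array([proj(a,p) for p in P]); print(sgn,'top pred',q.min(0).round(1),q.max(0).round(1))
    q=np.array([proj(b,p) for p in P]); print('side pred',q.min(0).round(1),q.max(0).round(1))
yv=np.array([-np.sin(.34),np.cos(.34),0])
for off in(.03,.044):
  for L in(.066,.073,.08):
    print('tip row',off,L,proj(b,np.array([.5262,-.1633,.0792-L])+off*yv).round(1))
plan(.536,.152,.2,.17)
g=a['img'][190:230,175:220]; save(cv2.resize(np.hstack([g,b['img'][208:248,252:297]]),(800,356),interpolation=cv2.INTER_NEAREST),'p5.png')
E
```

```text
tabtop mid [0.5482953  0.14855108 0.069     ]
1 top pred [183.5 205.2] [187.2 216.9]
side pred [267.4 230.5] [279.6 240.7]
-1 top pred [201.  204.3] [204.4 215.9]
side pred [268.1 219.1] [279.9 229.1]
1 top pred [183.7 205.9] [187.4 217.6]
side pred [268.2 230.4] [280.5 240.6]
-1 top pred [201.3 205. ] [204.7 216.6]
side pred [269. 219.] [280.7 229. ]
tip row 0.03 0.066 [296.9 190.8]
tip row 0.03 0.073 [296.7 192.7]
tip row 0.03 0.08 [296.6 194.5]
tip row 0.044 0.066 [297.7 193.1]
tip row 0.044 0.073 [297.6 194.9]
tip row 0.044 0.08 [297.4 196.8]
shift [ 0.2288 -0.5876  0.0345] turn [ 0.0001 -0.0002  0.0268] det 1.0 tcp [ 0.5257 -0.1631  0.2173] F [ 0.4 -1.1  0.3] w 0.0853 q [ 0.46  0.4  -0.34  1.92  0.17  0.85 -1.2 ] t 13.4
```

View pics/p5.png

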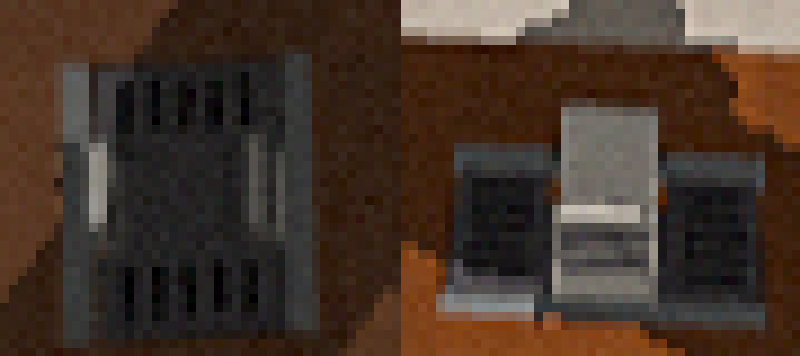

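Tab positions agree with (0.534, 0.151), yaw 0.17, to about 2 mm. I'll move over the cassette at TCP z = 0.2.

Call:
{"op": "step_arm", "data": {
  "commands": [
    [0.03,-0.08,0,0,0,0.01,-1],
    [0.06,-0.16,0,0,0,0.02,-1],
    [0.09,-0.24,0,0,0,0.027,-1],
    [0.12,-0.32,0,0,0,0.027,-1],
    [0.15,-0.4,0,0,0,0.027,-1],
    [0.18,-0.48,0,0,0,0.027,-1],
    [0.21,-0.54,0,0,0,0.027,-1],
    [0.225,-0.587,0.02,0,0,0.027,-1],
    [0.225,-0.587,0.034,0,0,0.027,-1],
    [0.225,-0.587,0.034,0,0,0.027,-1]
  ]
}}

```text
clock: 14.65
tcp_pos: [0.534, 0.1498, 0.1994]
orientation: [3.129, 0.264, -0.001]
contact_force: [0.1, -0.0, -0.0]
grip_width: 0.0853
```

```bash
python3 - <<'E'
from h import *
plan(.534,.151,.12,.17)
E
```

```text
shift [ 0.0006 -0.0026  0.1588] turn [ 0.0002  0.0001 -0.0003] det 1.0 tcp [0.534  0.1498 0.1994] F [ 0.1 -0.  -0. ] w 0.0853 q [-0.08  0.44 -0.39  1.92  0.22  0.83 -1.99] t 14.65
```

Call:
{"op": "step_arm", "data": {
  "commands": [
    [0,-0.002,0.04,0,0,0,-1],
    [0,-0.002,0.08,0,0,0,-1],
    [0,-0.002,0.12,0,0,0,-1],
    [0,-0.002,0.14,0,0,0,-1],
    [0,-0.002,0.15,0,0,0,-1],
    [0,-0.002,0.155,0,0,0,-1],
    [0,-0.002,0.159,0,0,0,-1],
    [0,-0.002,0.159,0,0,0,-1],
    [0,-0.002,0.159,0,0,0,-1],
    [0,-0.002,0.159,0,0,0,-1]
  ]
}}

```text
clock: 15.9
tcp_pos: [0.5338, 0.1507, 0.1201]
orientation: [3.129, 0.264, -0.0]
contact_force: [0.3, 0.6, -0.0]
grip_width: 0.0853
```

Call:
{"op": "step_arm", "data": {
  "commands": [
    [0,0,0,0,0,0,1],
    [0,0,0,0,0,0,1],
    [0,0,0,0,0,0,1],
    [0,0,0,0,0,0,1],
    [0,0,0,0,0,0,1],
    [0,0,0,0,0,0,1],
    [0,0,0,0,0,0,1],
    [0,0,0,0,0,0,1],
    [0,0,0,0,0,0,1],
    [0,0,0,0,0,0,1]
  ],
  "newtons": 25
}}

```text
clock: 17.15
tcp_pos: [0.5344, 0.1505, 0.121]
orientation: [3.129, 0.263, 0.002]
contact_force: [-2.1, -1.4, 8.4]
grip_width: 0.038
```

```bash
python3 - <<'E'
from h import *
b=grab_frame('side')
plan(.534,.151,.26,.17)
save(cv2.resize(b['img'][160:260,220:340],(720,600),interpolation=cv2.INTER_CUBIC),'p6.png')
E
```

```text
shift [-0.0004 -0.0004 -0.278 ] turn [ 0.0003 -0.0002 -0.0003] det 1.0 tcp [0.5344 0.1506 0.121 ] F [-2.2 -1.   8.9] w 0.0378 q [-0.11  0.55 -0.35  1.96  0.29  0.68 -2.05] t 17.2
```

View pics/p6.png

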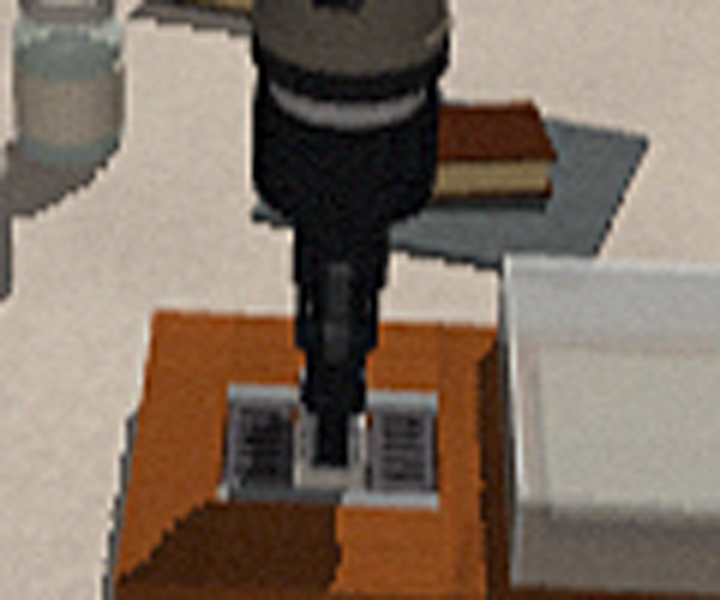

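The finger is centred on the tab (crop (335,430)), the opening is 38 mm so both catches are in, and the cassette still sits in its bay. I'll draw it straight up, gently at first.

Call:
{"op": "step_arm", "data": {
  "commands": [
    [0,0,-0.005,0,0,0,1],
    [0,0,-0.01,0,0,0,1],
    [0,0,-0.015,0,0,0,1],
    [0,0,-0.02,0,0,0,1],
    [0,0,-0.025,0,0,0,1],
    [0,0,-0.03,0,0,0,1],
    [0,0,-0.035,0,0,0,1],
    [0,0,-0.04,0,0,0,1],
    [0,0,-0.04,0,0,0,1],
    [0,0,-0.04,0,0,0,1]
  ],
  "newtons": 28
}}

```text
clock: 18.45
tcp_pos: [0.5343, 0.1506, 0.141]
orientation: [3.129, 0.264, 0.002]
contact_force: [-0.8, -1.1, -2.7]
grip_width: 0.0368
```

Call:
{"op": "step_arm", "data": {
  "commands": [
    [0,0,-0.02,0,0,0,1],
    [0,0,-0.05,0,0,0,1],
    [0,0,-0.08,0,0,0,1],
    [0,0,-0.11,0,0,0,1],
    [0,0,-0.14,0,0,0,1],
    [0,0,-0.17,0,0,0,1],
    [0,0,-0.2,0,0,0,1],
    [0,0,-0.22,0,0,0,1],
    [0,0,-0.24,0,0,0,1],
    [0,0,-0.24,0,0,0,1]
  ]
}}

```text
clock: 19.7
tcp_pos: [0.5345, 0.151, 0.2617]
orientation: [3.129, 0.263, 0.004]
contact_force: [-0.4, 0.4, -2.8]
grip_width: 0.0371
```

Call:
{"op": "step_arm", "data": {
  "commands": [
    [0,0,0,0,0,0,1],
    [0,0,0,0,0,0,1],
    [0,0,0,0,0,0,1],
    [0,0,0,0,0,0,1],
    [0,0,0,0,0,0,1],
    [0,0,0,0,0,0,1],
    [0,0,0,0,0,0,1],
    [0,0,0,0,0,0,1],
    [0,0,0,0,0,0,1],
    [0,0,0,0,0,0,1]
  ]
}}

```text
clock: 20.95
tcp_pos: [0.5345, 0.151, 0.2617]
orientation: [3.129, 0.264, 0.004]
contact_force: [-0.1, -1.1, -2.9]
grip_width: 0.0373
```

```bash
python3 - <<'E'
from h import *
a=grab_frame('top');b=grab_frame('side')
plan(.534,.151,.261,.17)
for nm,f in(('t',a),('s',b)):
  for t in('book','jar','flask','tin','tome'):print(nm,t,[(np.round(d['extent']).astype(int).tolist(),round(d['p'],2)) for d in search_frame(t,f)[:3]])
L=masks_of('book',b);L.sort(key=lambda d:np.hypot(d['extent'][0]-297,d['extent'][1]-187))
print(fit([b],[L[0]['pixels']],BOOK,[.526,-.163,.34],.006))
# predicted cassette outline at z=.145
q=np.array([proj(b,p) for p in place(box(-.045,.045,-.03,.03,0,.04),.534,.151,.17,.145)])
im=b['img'].copy();v=cv2.resize(im[120:270,190:370],(720,600),interpolation=cv2.INTER_CUBIC)
h=cv2.convexHull(((q-[190,120]+.5)*4).astype(np.int32));cv2.polylines(v,[h],True,(255,255,0),1);save(v,'p7.png')
E
```

```text
shift [-0.001  -0.0003  0.0014] turn [ 0.0003 -0.0004 -0.0003] det 1.0 tcp [0.5345 0.1509 0.2617] F [-0.7 -0.4 -3. ] w 0.037 q [-0.05  0.36 -0.41  1.87  0.18  0.95 -1.95] t 21.05
t book [([302, 227, 27, 32], 0.73), ([133, 208, 20, 24], 0.68)]
t jar [([304, 155, 25, 29], 0.75)]
t flask [([253, 150, 10, 25], 0.78)]
t tin [([209, 151, 21, 16], 0.53)]
t tome [([384, 190, 67, 54], 0.72)]
s book [([296, 187, 28, 17], 0.83)]
s jar [([229, 171, 17, 30], 0.71)]
s flask [([216, 192, 14, 41], 0.68)]
s tin [([206, 227, 17, 24], 0.95)]
s tome [([258, 144, 27, 31], 0.75)]
(array([ 0.52247822, -0.16900147,  0.15094519]), np.float64(0.36935651271406333))
```

View pics/p7.png

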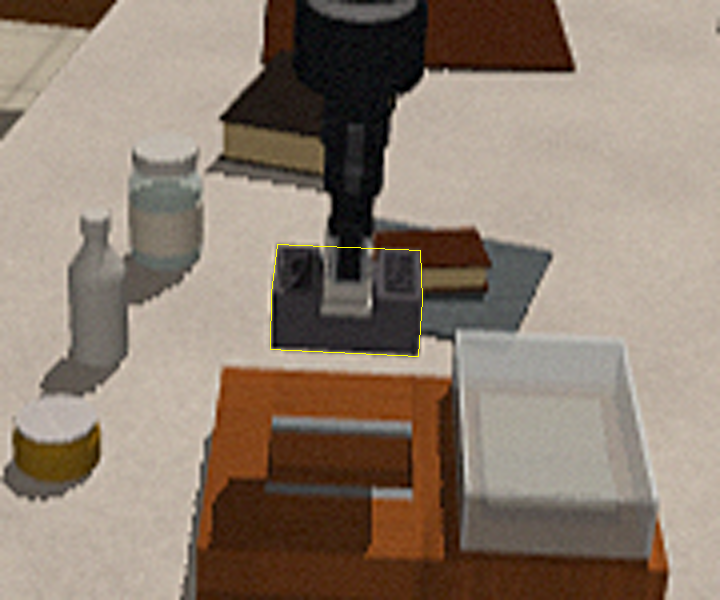

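The cassette hangs upright and steady, and its outline matches the one predicted for an underside 0.145 m above the table (crop (345,300)). The bay is empty and the book lies on the pad. The bystanders are where they were; the tome's side box differs only because the gripper partly hides it. I'll hand the job in.

```bash
python3 -c "
from h import *
print(r.hand_in())"
```

```text
the job is handed in; nothing more can be done
None
```

The job is handed in at about 21 s of the 54 s allowed; no verdict was reported. I laid the larger book on the grey pad under light contact (+5.8 N) and let it go. I then pinched both catches with 25 N, drew the cassette straight up and held it at 28 N.

**Last checks:**
- **Cassette:** upright and steady, with its outline matching an underside 0.145 m above the table, which is 10 cm above the base. The wrist carried about 2.9 N.
- **Book:** the fit after release put it within about 3 mm of the pad's centre, lying flat.
- **Bystanders:** the jar, bottle and tin, and the tome in the top view, are within a few pixels of where they started.

**Checks that disagreed:**
- The final book fit from the side camera was poor, because the cassette partly hid the book.
- The tome's box in the side view shifted, because the gripper partly hid it.
- The gripper read about 37 mm where 41 mm was expected at the catch stops. I took this as flex in the fingers.

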